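Free the stuck lid of the paste jar

TASK

The lid of the white paste jar, clamped to the packing bench, is stuck. Break it loose with a firm anticlockwise twist, keep turning it, feeling with a light pull for where it comes free, then lift it off and lay it gently, right side up, in the shallow metal tray. Leave the other things on the bench as they are.

Things in the scene. Friction and masses are not known exactly. Their poses are not given: they have to be found in the camera images.
- jar: White plastic jar, 84 mm in diameter, held upright by two grey jaws on a dark 130 x 130 x 8 mm base plate that is bolted down and cannot move. Origin: underside of the plate, on the jar's axis; z up. The jar's shoulder ends at z = 100 mm; above it stands the neck (hidden by the lid at the start), whose top is 137 mm above the origin.
- lid_centre (a point): Centre of the round black lid on the jar: 65 mm in diameter, 40 mm high, ribbed side, flat top, open below, 80 g. The point lies on its axis, 20 mm below its top (123 mm above the bench on the jar). z points out of its top; x is parallel to the jar's x while closed. Grip it round its side.
- lid: The same lid; origin: centre of its lower rim. It opens anticlockwise seen from above and does not rise as it turns. It is stuck: a spring catch holds it, so the first 0.1 to 0.3 rad need about 0.7 to 1.3 N m, and a weak grip slips (80 N or more round the side holds). Past 0.5 rad it turns almost freely, to a stop at 2.65 rad, so it takes two grasps or more.
- jar_mouth (a point): Centre of the top of the jar's neck, 137 mm above the jar's origin. Lugs in the lid are locked under ledges of the neck: the lid lifts 3 mm at most. Only over a stretch of 0.5 rad, anywhere between 1.55 and 2.65 rad from closed (unseen, different each time), is it free to lift off; past that it locks again. Feel for it: turn 0.2 rad, pull up with 8 N, lower it, turn on.
- tray: Shallow square tray of bare metal, 150 x 150 mm outside, 14 mm high, wall 4 mm, floor 4 mm thick (its surface 4 mm above the bench), fixed to the bench. Origin: centre of its underside; the inside is 142 mm square, sides along its x and y.
- stapler: Red and black stapler, 142 mm long, 54 mm high, lying in the middle of the bench; leave it alone. Origin: centre of its underside.
- tape_clear: Roll of clear packing tape lying flat, 109 mm in diameter, 48 mm high; leave it alone. Origin: centre of its underside.
- parcel_d: Small brown carton, 93 x 123 x 64 mm; leave it alone. Origin: centre of its underside.
- parts_case: Flat blue case with a clear lid, 121 x 169 x 37 mm; leave it alone. Origin: centre of its underside.
- tape_measure: Yellow tape measure standing on its foot, 35 x 66 x 64 mm; leave it alone. Origin: centre of its underside.
There are look-alikes about, which are no part of the job. Leave any green look-alike of the lid alone.

How it is judged:
By the outcome, as a careful person would: the job done as asked, in the order asked, and still so for the second after the job is handed in, with the robot touching nothing.
It also fails if it takes over 58 s, if anything falls off the work surface, if the arm or the gripper's body presses on something with over 40 N, if the wrist force passes 120 N, or if a joint passes its speed limit or range.

ROBOT

A 6-joint arm with a two-finger parallel gripper is mounted at the origin on a cart in front of the work surface, level with it; the furniture and walls round the work are solid. World frame = base frame: x ahead of the robot, y to its left, z up, the work surface at z = 0. Lengths are in m, angles in rad, forces in N, time in s.
With the tool pointing down it reaches from about 0.35 to 0.775 m from the base axis. Payload 5.5 kg.
Tool frame: the origin (TCP) lies at the very end of the fingers, on their centre line; the grasp point (between the pads) lies 19 mm behind it (bot.tcp_to_grasp is the distance from the TCP to the grasp point, in m); z points along the fingers, y is the line along which they close (so a half turn about z gives the same grasp; the last joint's range is limited). The gripper opens to 85 mm and grips with 20 to 120 N. Pads are 22 mm wide; open, the fingers measure 114 mm over their backs; the gripper's body (76 mm by 85 mm) begins 54 mm behind the grasp point. The pads swing forward as they close: fully open they stand 13 mm farther back than shut.
Start: joints at [1.199, 0.313, 0.046, 1.304, 0, 1.431], TCP at [0.132, 0.56, 0.231] pointing down, gripper open.
Joint ranges: [-2.76, 2.76], [-0.86, 1.69], [-1.03, 1.26], [-2.2, 2.34], [-1.47, 1.5], [-3.14, 3.14]. Speed limits (rad/s): [2.57, 2.57, 3.14, 3.14, 3.14, 3.14].

INTERFACE

Orientations are given as a unit quaternion [w, x, y, z].
In Python, from cell import bot gives the robot as it stands.
- The arm moves only by the tool play_rows, never from a script. Its argument "steps" is text: rows parted by semicolons, each of 7 numbers parted by spaces: the shift along the tool's x, y, z normalised to -1 to 1, where 1 is 0.025 m, then the turn, a rotation vector about the tool's x, y, z normalised to -1 to 1, where 1 is 0.12 rad, then the closure, from 0 (fully open) to 1 (shut). In form: x y z rx ry rz hand; .... A call has 1 to 8 rows; each row shifts and turns the commanded pose from where the row before left it, along the tool's axes as they then stand; what a row does not reach is not made up. A row lasts 1/12 s, in which the tool goes at most 41.7 mm and 7.16 degrees, less where a joint would pass 70% of its speed; a pose out of reach is approached as far as the arm can. A call with a number of a shift or a turn outside -1 to 1 is refused whole. A call with a gripper value outside its range is refused whole. The fingers move at their own pace and stop on an object; "force" is the grip in N (left out, the last holds). Time passes only in rows, so rows that do not move let the fingers close. It gives the time, the measured TCP pose, the force, the opening and the grip force at its end, in the units of the state.
- bot.sense(): the state, without advancing time (a new reading comes with each control period).
- bot.get_image(name): name is "side" or "top"; returns (picture, depth): 400x640x3 uint8, blue, green, red; 400x640 float32, m along the optical axis (not along the pixel's ray), 0 where there is no reading.
- bot.camera_info(name): a dict with "mtx" (3x3 intrinsics, pixels), "position" and "rotation" of the camera in the world. Camera axes: x right, y down, z forward; pixel columns grow to the right and rows downward; lengths in m; the calibration is good to about 2 mm. A picture is of the moment at which its call begins. camera_info takes no time and is no camera call.
- bot.job_done(): hands the job in; it is judged then, once.
Trained networks look in the newest picture that a camera, given by its name, has taken for a name from the list of things; names that differ only in an ending like _2 or _b are one class to them, and where a whole thing is asked for, a point or a joint stands for the part that bears it (a point fixed in the world has none). Each returns a list of dicts, best first, with "p" (0 to 1); they miss things now and then, are a little off and sometimes report something else, mostly with a low value. They report only what shows in the picture. A call takes as long as a camera call. They do not tell look-alikes from the thing itself.
- bot.masks_of(camera, thing): "mask" (400x640 bool, what is visible of it).
- bot.place_of(camera, thing): "xyz" ([x, y, z] in m, in world coordinates, good to about 4 mm: a listed point, or the origin of a listed thing).
The state is a dict: "time_s": time; "qpos": joint angles; "dq": joint speeds; "tau": joint torques, N m; "position": TCP position; "tcp_rot": TCP orientation; "force": force on the tool from outside, world axes, zero at the start; "wrist_torque": the same for the moment, N m; "finger_gap": opening from 0.0 (shut) to 1.0 (fully open); "grasp_force": force on a finger pad.
Only numpy, scipy, OpenCV 4.12 (cv2) and the standard library are available. Lean on these libraries where they do the work, as an engineer would, in place of code of your own. Each camera call takes 0.05 s, during which the arm holds its last target. There are 200 camera calls.

## Working session

There is one attempt and no reset: what is moved stays moved. The work goes in short steps, Python scripts to look and compute and a tool call to move; the robot and the scene stay as the last step left them, time stands still between calls to the robot, and variables do not carry over. Pictures are saved under pics/ and viewed, at most 10 in all, crops included, and the job is handed in when it is done.

Besides the shell and the picture viewer there is one more tool, called after ">>>" as name(argument=value, ...), one argument or row to a line, values as JSON. play_rows: Moves the arm, as the interface text tells. Its arguments: {"type":"object","properties":{"steps":{"type":"string"},"force":{"type":"number"}},"required":["steps"]}

```bash
mkdir -p pics; python3 - <<'E'
from cell import bot
import cv2,numpy as np
for c in ("top","side"):
    im,d=bot.get_image(c); cv2.imwrite(f"pics/{c}0.png",im)
    i=bot.camera_info(c); print(c,np.round(i["position"],3),np.round(i["rotation"],2).tolist())
    for t in ("lid_centre","jar","tray","lid"):
        for r in bot.place_of(c,t): print(c,t,round(r["p"],2),np.round(r["xyz"],3))
s=bot.sense();print({k:np.round(v,3) for k,v in s.items()}, bot.tcp_to_grasp)
E
```

```text
top [0.361 0.058 1.182] [-0.08, 0.75, -0.66, 0.07]
top lid_centre 0.72 [ 0.59  -0.071  0.021]
top lid_centre 0.62 [ 0.401 -0.201  0.016]
top lid_centre 0.59 [ 0.536 -0.226  0.122]
top jar 0.97 [ 0.54  -0.227 -0.   ]
top tray 0.84 [0.536 0.192 0.004]
top tray 0.25 [ 0.71   0.132 -0.   ]
top lid 0.93 [ 0.404 -0.2    0.001]
top lid 0.69 [ 0.587 -0.076  0.002]
top lid 0.58 [ 0.539 -0.227  0.102]
side [ 0.398 -0.741  0.795] [-0.42, 0.9, -0.1, 0.04]
side lid_centre 0.77 [ 0.406 -0.201  0.02 ]
side lid_centre 0.72 [ 0.586 -0.072  0.02 ]
side lid_centre 0.71 [ 0.54 -0.23 -0.  ]
side lid_centre 0.58 [ 0.534 -0.228  0.121]
side jar 0.64 [ 0.537 -0.23  -0.003]
side tray 0.97 [ 0.541  0.192 -0.   ]
side tray 0.46 [ 0.54  -0.23   0.002]
side lid 0.95 [ 0.402 -0.199  0.001]
side lid 0.89 [ 0.538 -0.224  0.104]
side lid 0.57 [ 0.588 -0.071  0.003]
{'time_s': np.float64(0.5), 'qpos': array([ 1.199,  0.313,  0.046,  1.304, -0.   ,  1.431]), 'dq': array([-0.001, -0.   ,  0.   , -0.001,  0.001,  0.001]), 'tau': array([-1.0000e-03, -4.8000e+01,  2.9854e+01,  2.0000e-03, -0.0000e+00,
       -0.0000e+00]), 'position': array([0.132, 0.56 , 0.231]), 'tcp_rot': array([ 0.   ,  0.116,  0.993, -0.   ]), 'force': array([-0.258, -0.251, -0.698]), 'wrist_torque': array([ 0.027, -0.058, -0.026]), 'grasp_force': np.float64(0.0), 'finger_gap': np.float64(1.001)} 0.0187
```

View pics/top0.png

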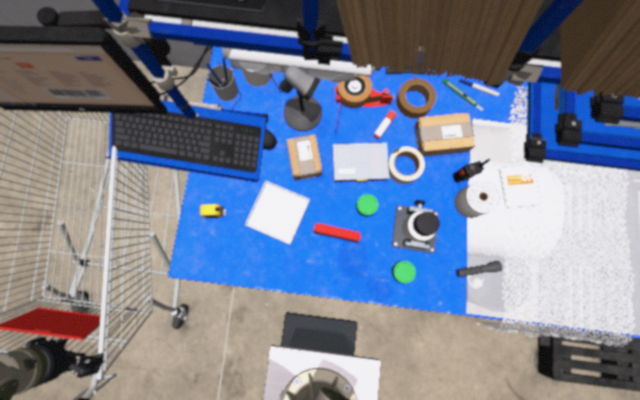

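View pics/side0.png

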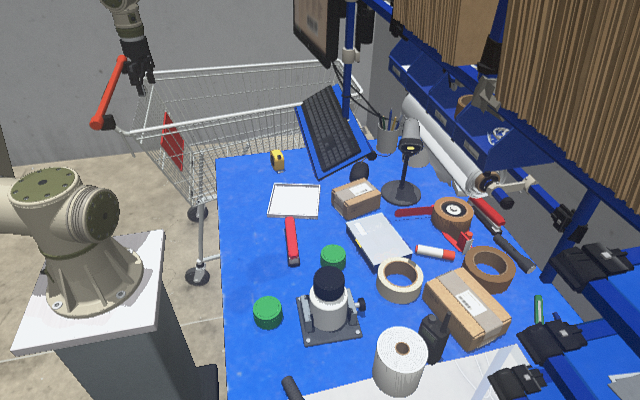

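Candidates for the lid: the black lid on the jar at top (425,222) / side (328,280), and green look-alikes at top (368,205) and (404,272). By the description it is the black one on the clamped jar. The tray is at top (278,212). I'll check this with a close crop.

```bash
cat > h.py <<'E'
from cell import bot
import cv2,numpy as np
def cloud(c):
    im,d=bot.get_image(c); i=bot.camera_info(c); K=np.array(i["mtx"]);R=np.array(i["rotation"])
    v,u=np.mgrid[:400,:640]; p=np.stack([(u-K[0,2])/K[0,0]*d,(v-K[1,2])/K[1,1]*d,d],-1)
    return im,d,p@R.T+np.array(i["position"])
E
python3 - <<'E'
from h import *
for c in ("top","side"):
    im,d,P=cloud(c)
    def near(x,y,r,lo,hi): return (d>0)&(np.hypot(P[...,0]-x,P[...,1]-y)<r)&(P[...,2]>lo)&(P[...,2]<hi)
    m=near(.538,-.227,.06,.136,.16)
    q=P[m]; (x,y),r=cv2.minEnclosingCircle(q[:,:2].astype(np.float32)); print(c,"lid",m.sum(),q.mean(0).round(4),np.median(q[:,2]).round(4),x,y,r)
    lid=near(.538,-.227,.11,.06,.2); print(" hist",np.histogram(P[near(.538,-.227,.12,.02,.2)][:,2],bins=np.arange(.02,.17,.01))[0])
    q=P[near(.538,.192,.13,.008,.025)]; print(c,"tray rim",len(q),cv2.minAreaRect(q[:,:2].astype(np.float32)))
    q=P[near(.538,.192,.05,-.01,.02)];print(c,"floor",np.median(q[:,2]))
    for z in (.3,.15,.05): # things high anywhere between
        w=(d>0)&(P[...,0]>.3)&(P[...,0]<.75)&(P[...,1]>-.4)&(P[...,1]<.4)&(P[...,2]>z)
        print(z,w.sum(),P[w].max(0).round(2) if w.any() else 0)
a=cv2.resize(bot.get_image("side")[0][250:350,270:390],None,fx=5,fy=5);b=cv2.resize(bot.get_image("top")[0][180:280,370:460],None,fx=5,fy=5)
cv2.imwrite("pics/crop.png",cv2.resize(np.hstack([a,b]),(798,380)))
E
```

```text
Traceback (most recent call last):
  File "h.py", line 6, in cloud
    return im,d,p@R.T+np.array(i["position"])
                ~^~~~
ValueError: matmul: Input operand 1 has a mismatch in its core dimension 0, with gufunc signature (n?,k),(k,m?)->(n?,m?) (size 4 is different from 3)
```

Rotation is a quaternion (w,x,y,z).

```bash
sed -i 's/R=np.array(i\["rotation"\])/q=i["rotation"];R=Rotation.from_quat([q[1],q[2],q[3],q[0]]).as_matrix()/;2a from scipy.spatial.transform import Rotation' h.py
python3 - <<'E'
from h import *
for c in ("top","side"):
    im,d,P=cloud(c)
    def near(x,y,r,lo,hi): return (d>0)&(np.hypot(P[...,0]-x,P[...,1]-y)<r)&(P[...,2]>lo)&(P[...,2]<hi)
    m=near(.538,-.227,.06,.136,.16)
    q=P[m]; (x,y),r=cv2.minEnclosingCircle(q[:,:2].astype(np.float32)); print(c,"lid",m.sum(),q.mean(0).round(4),np.median(q[:,2]).round(4),x,y,r)
    print(" hist",np.histogram(P[near(.538,-.227,.12,.02,.2)][:,2],bins=np.arange(.02,.17,.01))[0])
    q=P[near(.538,.192,.13,.008,.025)]; print(c,"tray rim",len(q),cv2.minAreaRect(q[:,:2].astype(np.float32)))
    q=P[near(.538,.192,.05,-.01,.02)];print(c,"floor",np.median(q[:,2]))
    for z in (.3,.15,.05):
        w=(d>0)&(P[...,0]>.3)&(P[...,0]<.7)&(P[...,1]>-.35)&(P[...,1]<.35)&(P[...,2]>z)
        print(z,w.sum(),P[w].min(0).round(2) if w.any() else 0,P[w].max(0).round(2) if w.any() else 0)
a=cv2.resize(bot.get_image("side")[0][250:350,270:390],None,fx=5,fy=5);b=cv2.resize(bot.get_image("top")[0][180:280,370:460],None,fx=5,fy=5)
cv2.imwrite("pics/crop.png",cv2.resize(np.hstack([a,b]),(798,380)))
E
```

```text
top lid 446 [ 0.5362 -0.2262  0.1434] 0.1434 0.5363974571228027 -0.226746067404747 0.03274766355752945
 hist [ 39  93 140 234  22  30  96 128  13  22  22  45 424   1   0]
top tray rim 414 ((0.5446426868438721, 0.18167616426944733), (0.2050926834344864, 0.21006643772125244), 2.459841012954712)
top floor 0.0038227533732757557
0.3 0 0 0
0.15 1 [ 0.56 -0.21  0.15] [ 0.56 -0.21  0.15]
0.05 2496 [ 0.48 -0.35  0.05] [0.7  0.35 0.15]
side lid 633 [ 0.5376 -0.2324  0.1423] 0.1426 0.5393378138542175 -0.23020236194133759 0.03297174721956253
 hist [171 295 269 427 104 110 231 232  52  93  89 123 585   0   0]
side tray rim 311 ((0.5497061610221863, 0.1915072798728943), (0.1855819672346115, 0.20308710634708405), 89.09829711914062)
side floor 0.0024415771475053694
0.3 0 0 0
0.15 0 0 0
0.05 2926 [ 0.48 -0.35  0.05] [0.7  0.35 0.15]
```

View pics/crop.png

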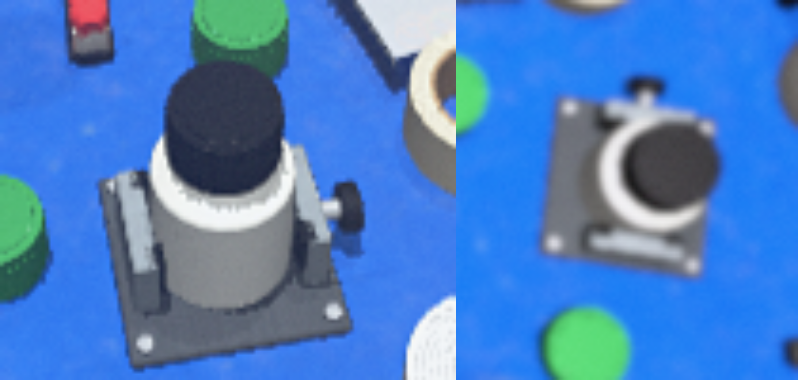

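The left crop shows the black ribbed lid on the white jar at about (225,125), and the top crop at (672,165), so the choice is right. Lid centre ≈ (0.5375, -0.228). I start the approach.

>>> play_rows(
  steps="-.95 -.57 0 0 0 0 0;-.95 -.57 0 0 0 0 0;-.95 -.57 0 0 0 0 0;-.95 -.57 0 0 0 0 0;-.95 -.57 0 0 0 0 0;-.95 -.57 0 0 0 0 0;-.95 -.57 0 0 0 0 0;-.95 -.57 0 0 0 0 0",
  force=110,
)

```text
time_s: 1.42
position: [0.2916, 0.4041, 0.2315]
tcp_rot: [0.0, 0.116, 0.993, 0.0]
force: [0.3, 0.1, 0.9]
finger_gap: 0.997
grasp_force: 0.0
```

>>> play_rows(
  steps="-.95 -.57 0 0 0 0 0;-.95 -.57 0 0 0 0 0;-.95 -.57 0 0 0 0 0;-.95 -.57 0 0 0 0 0;-.95 -.57 0 0 0 0 0;-.95 -.57 0 0 0 0 0;-.95 -.57 0 0 0 0 0;-.95 -.57 0 0 0 0 0",
)

```text
time_s: 2.08
position: [0.4505, 0.2493, 0.2315]
tcp_rot: [0.0, 0.116, 0.993, 0.0]
force: [-0.4, 0.1, 0.4]
finger_gap: 0.999
grasp_force: 0.0
```

>>> play_rows(
  steps="-.43 -.98 0 0 0 0 0;-.43 -.98 0 0 0 0 0;-.43 -.98 0 0 0 0 0;-.43 -.98 0 0 0 0 0;-.43 -.98 0 0 0 0 0;-.43 -.98 0 0 0 0 0;-.43 -.98 0 0 0 0 0;-.43 -.98 0 0 0 0 0",
)

```text
time_s: 2.75
position: [0.4883, 0.0386, 0.2315]
tcp_rot: [0.0, 0.116, 0.993, 0.0]
force: [0.0, -0.4, -0.9]
finger_gap: 1.0
grasp_force: 0.0
```

>>> play_rows(
  steps="-.43 -.98 0 0 0 0 0;-.43 -.98 0 0 0 0 0;-.43 -.98 0 0 0 0 0;-.43 -.98 0 0 0 0 0;-.43 -.98 0 0 0 0 0;-.43 -.98 0 0 0 0 0;-.43 -.98 0 0 0 0 0;-.43 -.98 0 0 0 0 0",
)

```text
time_s: 3.42
position: [0.527, -0.172, 0.2314]
tcp_rot: [0.0, 0.116, 0.993, 0.0]
force: [0.5, 0.3, 0.4]
finger_gap: 1.0
grasp_force: 0.0
```

>>> play_rows(
  steps="-.43 -.98 0 0 0 0 0;-.43 -.98 0 0 0 0 0;0 0 0 0 0 1 0;0 0 0 0 0 1 0;0 0 0 0 0 1 0;0 0 0 0 0 1 0;0 0 0 0 0 1 0;0 0 0 0 0 1 0",
)

```text
time_s: 4.08
position: [0.5366, -0.2233, 0.2313]
tcp_rot: [-0.0, 0.461, 0.887, 0.0]
force: [-0.3, 0.3, 0.4]
finger_gap: 0.996
grasp_force: 0.0
```

>>> play_rows(
  steps="0 0 0 0 0 1 0;0 0 0 0 0 1 0;0 0 0 0 0 1 0;0 0 0 0 0 1 0;0 0 0 0 0 1 0;0 0 0 0 0 1 0;0 0 0 0 0 1 0;0 0 0 0 0 1 0",
)

```text
time_s: 4.75
position: [0.5366, -0.2232, 0.2313]
tcp_rot: [-0.0, 0.819, 0.574, 0.0]
force: [-0.4, -0.0, 0.5]
finger_gap: 0.998
grasp_force: 0.0
```

>>> play_rows(
  steps="0 0 0 0 0 1 0;0 0 0 0 0 1 0;0 0 0 0 0 1 0;0 0 0 0 0 1 0;0 0 0 0 0 1 0;0 0 0 0 0 1 0;0 0 0 0 0 1 0;0 0 0 0 0 1 0",
)

```text
time_s: 5.42
position: [0.5366, -0.2232, 0.2313]
tcp_rot: [-0.0, 0.991, 0.132, 0.0]
force: [-0.3, -0.4, -0.0]
finger_gap: 1.0
grasp_force: 0.0
```

>>> play_rows(
  steps="0 0 0 0 0 1 0;0 0 0 0 0 1 0;0 0 0 0 0 1 0;0 0 0 0 0 0 0",
)

```text
time_s: 5.75
position: [0.5366, -0.2232, 0.2313]
tcp_rot: [-0.0, 0.999, -0.047, 0.0]
force: [-0.2, 0.3, -0.5]
finger_gap: 0.999
grasp_force: 0.0
```

```bash
cat >> h.py <<'E'
def st(tgt=None):
    s=bot.sense(); q=s["tcp_rot"]; R=Rotation.from_quat([q[1],q[2],q[3],q[0]]).as_matrix()
    print("t",round(float(s["time_s"]),2),"p",np.round(s["position"],4),"q",np.round(s["qpos"],3),"F",np.round(s["force"],1),"M",np.round(s["wrist_torque"],2),"gap",np.round(s["finger_gap"],3),"g",np.round(s["grasp_force"],1))
    print("R",np.round(R,3).tolist())
    if tgt is not None: print("units",np.round(R.T@(np.array(tgt)-s["position"])/.025,2))
E
python3 -c "
from h import *
st([.5375,-.228,.104])
for c in ('top','side'):
    bot.get_image(c)
    print([(round(r['p'],2),np.round(r['xyz'],4)) for r in bot.place_of(c,'lid_centre') if r['xyz'][2]>.08])"
```

```text
t 5.75 p [ 0.5366 -0.2232  0.2313] q [-0.532  0.325  0.063  1.308  0.     2.702] F [-0.2  0.3 -0.5] M [-0.    0.01 -0.02] gap 0.999 g 0.0
R [[0.996, -0.093, 0.0], [-0.093, -0.996, 0.0], [0.0, -0.0, -1.0]]
units [0.05 0.19 5.09]
[]
[(0.68, array([ 0.5356, -0.2266,  0.1204]))]
```

>>> play_rows(
  steps=".05 .18 .5 0 0 0 0;0 0 .8 0 0 0 0;0 0 .9 0 0 0 0;0 0 .9 0 0 0 0;0 0 .9 0 0 0 0;0 0 .7 0 0 0 0;0 0 .47 0 0 0 0;0 0 0 0 0 0 0",
)

```text
time_s: 6.62
position: [0.5356, -0.2267, 0.099]
tcp_rot: [-0.001, 0.999, -0.044, -0.002]
force: [-0.8, -0.1, 0.1]
finger_gap: 1.001
grasp_force: 0.0
```

>>> play_rows(
  steps="0 0 0 0 0 0 1;0 0 0 0 0 0 1;0 0 0 0 0 0 1;0 0 0 0 0 0 1;0 0 0 0 0 0 1;0 0 0 0 0 0 1;0 0 0 0 0 0 1;0 0 0 0 0 0 1",
  force=110,
)

```text
time_s: 7.28
position: [0.5385, -0.2285, 0.1036]
tcp_rot: [0.001, 0.999, -0.045, 0.001]
force: [-0.1, -0.5, 5.8]
finger_gap: 0.734
grasp_force: 120.1
```

```bash
python3 -c "
from h import *
st()
im=np.vstack([cv2.resize(bot.get_image('side')[0][180:360,230:430],(600,540))]);cv2.imwrite('pics/grip.png',im)"
```

```text
t 7.28 p [ 0.5385 -0.2285  0.1036] q [-0.538  0.396 -0.155  1.016 -0.     2.693] F [-0.1 -0.5  5.8] M [-0.17  0.13  0.03] gap 0.734 g 120.1
R [[0.996, -0.09, 0.003], [-0.09, -0.996, -0.002], [0.003, 0.002, -1.0]]
```

View pics/grip.png

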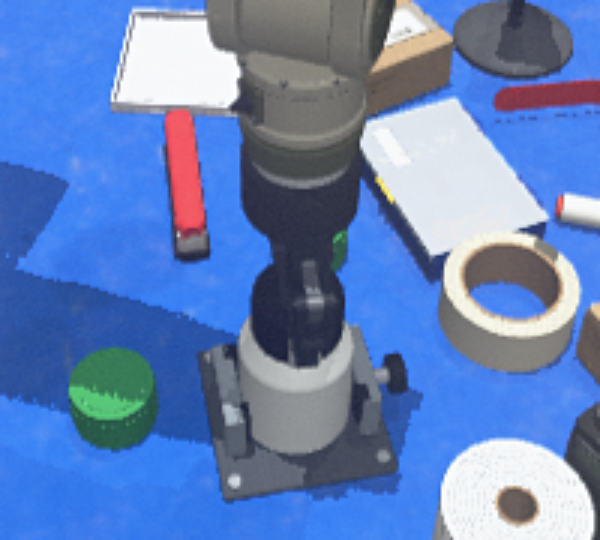

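The fingers hold the lid's side at about (310,300), clear of the jaws. Now the firm anticlockwise twist.

>>> play_rows(
  steps="0 0 0 0 0 -.5 1;0 0 0 0 0 -.5 1;0 0 0 0 0 -.5 1;0 0 0 0 0 -.5 1;0 0 0 0 0 -.5 1;0 0 0 0 0 -.5 1;0 0 0 0 0 -.5 1;0 0 0 0 0 -.5 1",
)

```text
time_s: 8.0
position: [0.5372, -0.2284, 0.1036]
tcp_rot: [0.001, 0.981, 0.195, -0.0]
force: [-5.3, -1.2, 8.7]
finger_gap: 0.735
grasp_force: 120.7
```

```bash
python3 -c "
from h import *
st()"
```

```text
t 8.0 p [ 0.5372 -0.2284  0.1036] q [-5.390e-01  3.960e-01 -1.560e-01  1.018e+00 -2.000e-03  2.210e+00] F [-5.3 -1.2  8.7] M [-0.29  0.64 -0.07] gap 0.735 g 120.7
R [[0.924, 0.382, 0.0], [0.382, -0.924, -0.002], [-0.001, 0.002, -1.0]]
```

>>> play_rows(
  steps="0 0 -.03 0 0 -1 1;0 0 -.03 0 0 -1 1;0 0 0 0 0 -1 1;0 0 0 0 0 -1 1;0 0 0 0 0 -1 1;0 0 0 0 0 -1 1;0 0 0 0 0 -1 1;0 0 0 0 0 -1 1",
)

```text
time_s: 8.67
position: [0.5375, -0.2281, 0.1037]
tcp_rot: [0.0, 0.779, 0.627, -0.0]
force: [0.8, -0.7, 1.0]
finger_gap: 0.736
grasp_force: 119.9
```

>>> play_rows(
  steps="0 0 0 0 0 -.8 1;0 0 0 0 0 0 1;0 0 0 0 0 0 1",
)

```text
time_s: 8.92
position: [0.5376, -0.2279, 0.1037]
tcp_rot: [0.0, 0.751, 0.661, 0.0]
force: [1.2, -1.3, 0.4]
finger_gap: 0.732
grasp_force: 119.9
```

```bash
python3 -c "
from h import *
st()"
```

```text
t 8.92 p [ 0.5376 -0.2279  0.1037] q [-0.538  0.396 -0.155  1.019  0.     1.16 ] F [ 1.2 -1.3  0.4] M [-0.08 -0.12  0.06] gap 0.732 g 119.9
R [[0.127, 0.992, 0.001], [0.992, -0.127, -0.0], [-0.0, 0.001, -1.0]]
```

>>> play_rows(
  steps="0 0 0 0 0 -.8 1;0 0 0 0 0 -.8 1;0 0 -.09 0 0 0 1;0 0 -.09 0 0 0 1;0 0 0 0 0 0 1;0 0 0 0 0 0 1",
)

```text
time_s: 9.42
position: [0.5378, -0.2278, 0.1057]
tcp_rot: [-0.001, 0.685, 0.729, 0.0]
force: [6.1, -3.3, -15.5]
finger_gap: 0.736
grasp_force: 127.9
```

Locked. I lower it, turn 0.2 rad and pull again.

>>> play_rows(
  steps="0 0 .18 0 0 0 1;0 0 0 0 0 -.8 1;0 0 0 0 0 -.8 1;0 0 -.07 0 0 0 1;0 0 -.07 0 0 0 1;0 0 0 0 0 0 1;0 0 0 0 0 0 1",
)

```text
time_s: 10.0
position: [0.5377, -0.2278, 0.1058]
tcp_rot: [-0.0, 0.612, 0.791, 0.0]
force: [5.0, -4.2, -11.2]
finger_gap: 0.733
grasp_force: 128.0
```

>>> play_rows(
  steps="0 0 .14 0 0 0 1;0 0 0 0 0 -.8 1;0 0 0 0 0 -.8 1;0 0 -.07 0 0 0 1;0 0 -.07 0 0 0 1;0 0 0 0 0 0 1;0 0 0 0 0 0 1",
)

```text
time_s: 10.58
position: [0.5376, -0.2279, 0.1075]
tcp_rot: [0.0, 0.532, 0.847, 0.0]
force: [1.1, -0.4, -0.3]
finger_gap: 0.73
grasp_force: 129.0
```

>>> play_rows(
  steps="0 0 -.08 0 0 0 1;0 0 -.08 0 0 0 1;0 0 0 0 0 0 1",
)

```text
time_s: 10.83
position: [0.5376, -0.2278, 0.1115]
tcp_rot: [0.0, 0.531, 0.847, 0.0]
force: [2.1, -1.8, -1.0]
finger_gap: 0.737
grasp_force: 129.1
```

Free (7.8 mm up at −1 N). I lift it straight off.

>>> play_rows(
  steps="0 0 -.3 0 0 0 1;0 0 -.4 0 0 0 1;0 0 -.4 0 0 0 1;0 0 -.5 0 0 0 1;0 0 -.8 0 0 0 1;0 0 -1 0 0 0 1;0 0 -1 0 0 0 1;0 0 -.8 0 0 0 1",
)

```text
time_s: 11.5
position: [0.5366, -0.2272, 0.2432]
tcp_rot: [-0.0, 0.531, 0.847, 0.0]
force: [-0.3, -0.6, -1.3]
finger_gap: 0.73
grasp_force: 129.1
```

```bash
python3 -c "
from h import *
st([.538,.192,.2415])
cv2.imwrite('pics/lift.png',cv2.resize(bot.get_image('side')[0][150:350,210:430],(660,600)))
for c in ('top','side'):
    im,d,P=cloud(c)
    m=(np.abs(P[...,0]-.54)<.1)&(np.abs(P[...,1]-.19)<.1)&(d>0)&(P[...,2]<.03)&(P[...,2]>-.01)&(im.min(2)>120)
    n,l,s,ce=cv2.connectedComponentsWithStats(m.astype(np.uint8)); k=1+s[1:,4].argmax()
    print(c,m.sum(),cv2.minAreaRect(P[l==k][:,:2].astype(np.float32)))
"
```

```text
t 11.5 p [ 0.5366 -0.2272  0.2432] q [-0.538  0.326  0.094  1.339  0.     0.582] F [-0.3 -0.6 -1.3] M [ 0.01 -0.05  0.03] gap 0.73 g 129.1
R [[-0.436, 0.9, -0.001], [0.9, 0.436, 0.001], [0.001, -0.0, -1.0]]
units [15.07  7.36  0.08]
top 2558 ((0.5387652516365051, 0.1950250267982483), (0.15810753405094147, 0.15751074254512787), 74.06879425048828)
side 1247 ((0.5256666541099548, 0.20710259675979614), (0.1777300238609314, 0.1270959973335266), 74.94123077392578)
```

View pics/lift.png

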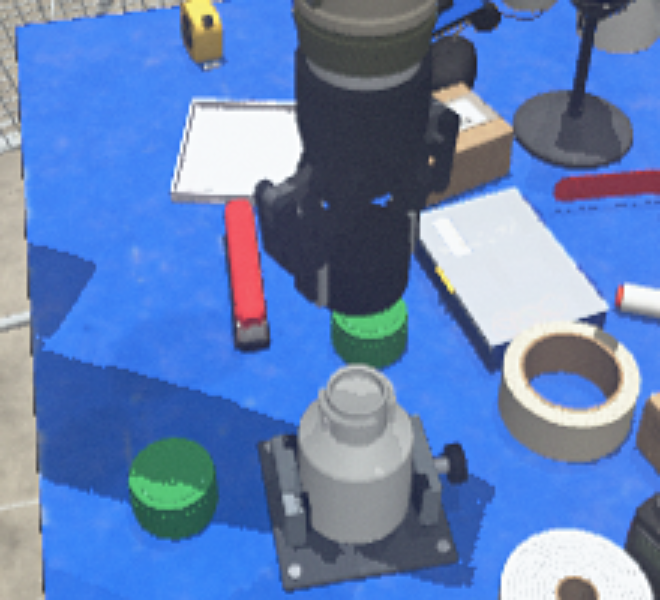

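The lid is held at (365,250) and the jar neck is bare at (355,395). I carry it to the tray.

>>> play_rows(
  steps=".5 .24 0 0 0 0 1;.94 .46 0 0 0 0 1;.94 .46 0 0 0 0 1;.94 .46 0 0 0 0 1;.94 .46 0 0 0 0 1;.94 .46 0 0 0 0 1;.94 .46 0 0 0 0 1;.94 .46 0 0 0 0 1",
)

```text
time_s: 12.32
position: [0.5362, -0.0285, 0.2392]
tcp_rot: [-0.002, 0.531, 0.847, -0.001]
force: [-0.2, -0.1, -1.1]
finger_gap: 0.735
grasp_force: 129.2
```

>>> play_rows(
  steps=".94 .46 0 0 0 0 1;.94 .46 0 0 0 0 1;.94 .46 0 0 0 0 1;.94 .46 0 0 0 0 1;.94 .46 0 0 0 0 1;.94 .46 0 0 0 0 1;.94 .46 0 0 0 0 1;.94 .46 0 0 0 0 1",
)

```text
time_s: 12.98
position: [0.5368, 0.1802, 0.2392]
tcp_rot: [-0.002, 0.531, 0.847, -0.001]
force: [0.9, -0.8, -0.9]
finger_gap: 0.733
grasp_force: 129.2
```

>>> play_rows(
  steps=".5 .24 0 0 0 0 1;0 0 .8 0 0 0 1;0 0 1 0 0 0 1;0 0 1 0 0 0 1;0 0 1 0 0 0 1;0 0 1 0 0 0 1;0 0 1 0 0 0 1;0 0 0 0 0 0 1",
)

```text
time_s: 13.65
position: [0.5335, 0.1914, 0.0898]
tcp_rot: [-0.004, 0.531, 0.847, -0.004]
force: [-1.1, -0.6, -2.7]
finger_gap: 0.729
grasp_force: 129.3
```

```bash
python3 -c "
from h import *
st([.5385,.193,.0047])
im,d,P=cloud('side')
cv2.imwrite('pics/low.png',cv2.resize(im[140:260,220:370],(750,600)))
"
```

```text
t 13.65 p [0.5335 0.1914 0.0898] q [ 0.203  0.387 -0.206  0.989  0.     1.323] F [-1.1 -0.6 -2.7] M [-0.    0.07  0.07] gap 0.729 g 129.3
R [[-0.436, 0.9, -0.012], [0.9, 0.436, -0.002], [0.003, -0.012, -1.0]]
units [-0.04  0.25  3.4 ]
```

View pics/low.png

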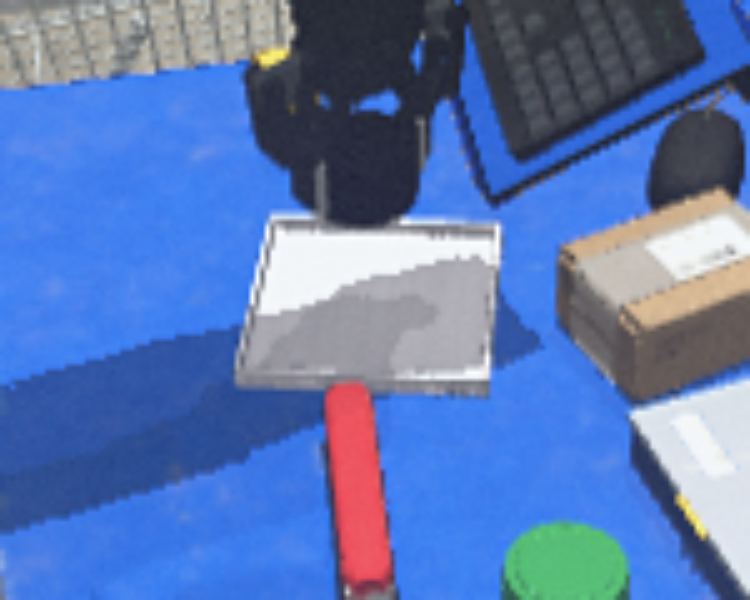

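The lid hangs over the tray, whose floor is at (370,310). Now I lower it gently.

>>> play_rows(
  steps="0 .12 .6 0 0 0 1;0 0 .7 0 0 0 1;0 0 .7 0 0 0 1;0 0 .6 0 0 0 1;0 0 .3 0 0 0 1;0 0 0 0 0 0 1;0 0 0 0 0 0 1;0 0 0 0 0 0 1",
)

```text
time_s: 14.37
position: [0.5427, 0.194, 0.025]
tcp_rot: [0.001, 0.531, 0.847, 0.001]
force: [0.1, 0.3, -1.4]
finger_gap: 0.729
grasp_force: 129.3
```

```bash
python3 -c "
from h import *
st([.5385,.193,.0047])"
```

```text
t 14.37 p [0.5427 0.194  0.025 ] q [ 0.204  0.456 -0.278  0.835  0.     1.324] F [ 0.1  0.3 -1.4] M [-0.02 -0.06  0.02] gap 0.729 g 129.3
R [[-0.436, 0.9, 0.002], [0.9, 0.436, 0.001], [-0.0, 0.002, -1.0]]
units [ 0.04 -0.17  0.81]
```

>>> play_rows(
  steps="0 -.16 .2 0 0 0 1;0 0 .2 0 0 0 1;0 0 .15 0 0 0 1;0 0 .1 0 0 0 1;0 0 .04 0 0 0 1;0 0 0 0 0 0 1;0 0 0 0 0 0 1",
)

```text
time_s: 14.95
position: [0.5381, 0.192, 0.0062]
tcp_rot: [-0.0, 0.531, 0.847, -0.0]
force: [0.4, -0.5, -1.1]
finger_gap: 0.731
grasp_force: 129.3
```

>>> play_rows(
  steps="0 0 .04 0 0 0 1;0 0 0 0 0 0 1",
)

```text
time_s: 15.12
position: [0.5382, 0.192, 0.0053]
tcp_rot: [0.0, 0.531, 0.847, 0.0]
force: [-0.1, -0.6, -1.7]
finger_gap: 0.734
grasp_force: 129.3
```

>>> play_rows(
  steps="0 0 .03 0 0 0 1;0 0 .02 0 0 0 1;0 0 0 0 0 0 1",
)

```text
time_s: 15.37
position: [0.5383, 0.192, 0.0048]
tcp_rot: [0.0, 0.531, 0.847, 0.0]
force: [-1.5, -1.0, 4.5]
finger_gap: 0.737
grasp_force: 130.4
```

Contact at 4.5 N, so I release, then retreat upward.

>>> play_rows(
  steps="0 0 0 0 0 0 .25;0 0 0 0 0 0 .22;0 0 0 0 0 0 .18;0 0 0 0 0 0 .12;0 0 0 0 0 0 .05;0 0 0 0 0 0 .05;0 0 0 0 0 0 .05;0 0 0 0 0 0 .05",
)

```text
time_s: 16.03
position: [0.5381, 0.192, 0.004]
tcp_rot: [-0.0, 0.531, 0.847, 0.0]
force: [0.5, 0.7, 0.1]
finger_gap: 0.954
grasp_force: 0.0
```

```bash
python3 -c "
from h import *
st()"
```

```text
t 16.03 p [0.5381 0.192  0.004 ] q [ 0.202  0.474 -0.311  0.786  0.     1.322] F [0.5 0.7 0.1] M [ 0.    0.01 -0.01] gap 0.954 g 0.0
R [[-0.436, 0.9, -0.0], [0.9, 0.436, 0.0], [0.0, 0.0, -1.0]]
```

>>> play_rows(
  steps="0 0 -.2 0 0 0 .02;0 0 -.4 0 0 0 .02;0 0 -.6 0 0 0 .02;0 0 -.8 0 0 0 .02;0 0 -1 0 0 0 .02;0 0 -1 0 0 0 .02;0 0 -1 0 0 0 .02;0 0 -1 0 0 0 .02",
)

```text
time_s: 16.7
position: [0.538, 0.192, 0.1565]
tcp_rot: [0.0, 0.531, 0.847, 0.0]
force: [0.1, 0.4, -0.8]
finger_gap: 0.981
grasp_force: 0.0
```

>>> play_rows(
  steps="0 0 -1 0 0 0 .02;0 0 -1 0 0 0 .02;0 0 0 0 0 0 .02;0 0 0 0 0 0 .02",
)

```text
time_s: 17.03
position: [0.5393, 0.1922, 0.2068]
tcp_rot: [0.002, 0.531, 0.847, 0.002]
force: [-0.0, 0.9, -0.5]
finger_gap: 0.979
grasp_force: 0.0
```

```bash
python3 -c "
from h import *
st()
im,d,P=cloud('side')
m=(np.hypot(P[...,0]-.538,P[...,1]-.192)<.05)&(d>0)&(P[...,2]>.03)&(P[...,2]<.07)
print(m.sum(),np.percentile(P[m][:,2],[50,90]),P[m].mean(0))
cv2.imwrite('pics/end.png',cv2.resize(im[120:360,190:430],(600,600)))
"
```

```text
t 17.03 p [0.5393 0.1922 0.2068] q [ 0.202  0.312 -0.016  1.238  0.     1.322] F [-0.   0.9 -0.5] M [-0.03  0.02 -0.01] gap 0.979 g 0.0
R [[-0.436, 0.9, 0.005], [0.9, 0.436, 0.001], [-0.001, 0.005, -1.0]]
288 [0.04259905 0.04457145] [0.53739445 0.18420251 0.04127794]
```

View pics/end.png

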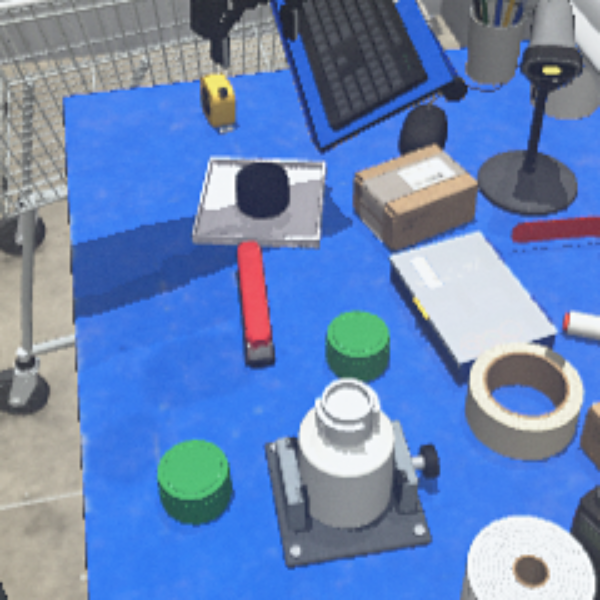

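The lid stands upright in the tray at (262,190) with its top at z≈44 mm. The jar is open at (350,405), and everything else is where it was.

```bash
python3 -c "
from cell import bot
print(bot.job_done())"
```

```text
the job is handed in; nothing more can be done
None
```

The lid is off the jar and lies right side up in the metal tray; the other things on the bench look untouched in the last picture, and the job was handed in at about 17 s of the 58 s allowed.

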